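# Zero the patty press with spacer plates and shut its lid

### The arm

A 6-joint arm with a two-finger parallel gripper is mounted at the origin on a cart in front of the work surface, level with it; the furniture and walls round the work are solid. World frame = base frame: x ahead of the robot, y to its left, z up, the work surface at z = 0. Lengths are in m, angles in degrees, forces in N, time in s.
With the tool pointing down it reaches from about 0.35 to 0.875 m from the base axis. Payload 4.2 kg.
Tool frame: the origin (TCP) lies midway between the tips of the shut fingers; the grasp point (between the pads) lies 19 mm behind it; z points along the fingers, y is the line along which they close (so a half turn about z gives the same grasp; the last joint's range is limited). The gripper opens to 87 mm and grips with 3 to 60 N. Pads are 19 mm wide; open, the fingers measure 117 mm over their backs; the gripper's body (75 mm by 190 mm) begins 51 mm behind the grasp point.
Start: joints at [84.316, 22.042, 0.453, 0, -68.411, -14.817], TCP at [0.219, 0.585, 0.184] pointing down, gripper open.
Joint ranges: [-179.83, 179.83], [-69.29, 118.12], [-61.27, 80.66], [-181.25, 117.63], [-171.15, -9.14], [-177.46, 177.46]. Speed limits (degrees/s): [159.86, 159.86, 180, 180, 180, 180].

### API

Orientations are given as a 3x3 rotation matrix whose columns are the frame's x, y, z axes.
In Python, from station import r, cams gives the robot as it stands.
- The arm moves only by the tool play_rows, never from a script. Its argument "commands" is text: rows parted by semicolons, each of 6 numbers parted by spaces: the shift along the world's x, y, z normalised to -1 to 1, where 1 is 30 mm, then the turn, a rotation vector about the world's x, y, z normalised to -1 to 1, where 1 is 0.15 rad. A call has 1 to 20 rows; each row shifts and turns the commanded pose from where the row before left it; what a row does not reach is not made up. A row lasts 1/10 s, in which the tool goes at most 50 mm and 8.59 degrees, less where a joint would pass 70% of its speed; a pose out of reach is approached as far as the arm can. A call with a number of a shift or a turn outside -1 to 1 is refused whole. A call with a gripper value outside its range is refused whole. "grip" is the finger opening in mm, from 0 to 87, set as the call begins (left out, the last holds). The fingers move at their own pace and stop on an object; the grip force is fixed at half the most. Time passes only in rows, so rows that do not move let the fingers close. It gives the time, the measured TCP pose, the force, the opening and the grip force at its end, in the units of the state.
- r.sense(): the state, without advancing time (a new reading comes with each control period).
- cams.capture(name): name is "side" or "top" or "wrist"; returns (picture, depth): 400x640x3 uint8, blue, green, red; 400x640 float32, m along the optical axis (not along the pixel's ray), 0 where there is no reading.
- cams.camera_info(name): a dict with "mtx" (3x3 intrinsics, pixels), "k1" (the pictures are not rectified: a ray, as slopes to the right and down, at radius r is drawn at 1 + k1 r^2 times it, then the intrinsics apply), "R" (3x3) and "t" (3): a world point X has camera coordinates R X + t. Camera axes: x right, y down, z forward; pixel columns grow to the right and rows downward; lengths in m; the calibration is good to about 2 mm. A picture is of the moment at which its call begins: read the wrist's pose just before it. camera_info takes no time and is no camera call; for the wrist camera it gives the pose at the moment of the call.
- r.finish_job(): hands the job in; it is judged then, once.
The state is a dict: "time_s": time; "joints": joint angles; "joint_velocities": joint speeds; "effort": joint torques, N m; "tcp_pos": TCP position; "ee_rot": TCP orientation; "wrist_force": force on the tool from outside, world axes, zero at the start; "moment": the same for the moment, N m; "gripper_width": opening from 0.0 (shut) to 1.0 (fully open); "gripper_force": force on a finger pad.
Only numpy, scipy, OpenCV 4.12 (cv2) and the standard library are available. Lean on these libraries where they do the work, as an engineer would, in place of code of your own. Each camera call takes 0.05 s, during which the arm holds its last target. There are 200 camera calls.

### The job

Zero the patty press: push its sticky bed right down onto its stop to find how deep the well really is, then lay in flat the spacer plates (yellow 8, green 12, blue 16, orange 24 mm) that together come as near to the rim as possible without standing above it. Then lower the lid shut without slamming it. At the end the bed must still be fully down and the spare plates on the worktable, with the tin, bottle, spoon and turner left undisturbed.

Things in the scene. Friction and masses are not known exactly. Their poses are not given: they have to be found in the camera images.
- press: White patty press fixed to the worktable, 128 x 86 mm, 64 mm high. Origin: centre of its underside, at worktable level; x from its front (robot side) to its hinge side, z up. Its open-topped well is 96 mm (x) by 66 mm (y) inside, walls 8 mm; both side walls (+-y) are cut away over their middle 52 mm, down to 10 mm above the worktable, for fingers holding a plate across y.
- rim_center (a point): Centre of the well at the level of the press's rim, 64 mm above the worktable. Two 2 mm rubber bumpers on the front wall carry the shut lid.
- bed (a joint): Steel floor of the well, 90 x 54 mm: height above its rigid stop, m; 0 = fully down, starts 0.005 to 0.0125. It sticks: yields to about 5 N of push, stays where left, bears the plates without sinking. The stop's height is unknown: with the bed fully down its top lies 28.5 to 43 mm below the rim. Push with 10 to 20 N until it stops dead to find it.
- lid (a joint): Red hinged lid, rad: 0 = shut (underside 2 mm above the rim), 1.57 = upright; starts at 1.7 to 2.0, leaning away from the robot. Stiff hinge: stays where left, needs 1 to 3 N at its free edge. 126 mm from hinge line to free edge, 80 mm wide, 7 mm thick; the inner face lies in the plane of the hinge line. Black finger tab, 34 mm wide, 14 mm long, mid free edge.
- lid_edge (a point): Middle of the lid's free edge (mid-thickness), at the root of the finger tab, 126 mm from the hinge line.
- lid_hinge (a point): Middle of the hinge line, 60 mm behind the press's centre, 66 mm above the worktable; the line runs along the press's y.
- plate_8: Yellow plastic spacer plate, 90 x 60 mm (x by y), 8 mm thick, 64 g, lying flat on the worktable. Origin: centre of its underside; x along its length, z up. Grip it across the 60 mm.
- plate_8_top (a point): Centre of the upper face of the yellow 8 mm plate.
- plate_12: Green plastic spacer plate, 90 x 60 mm (x by y), 12 mm thick, 76 g, lying flat on the worktable. Origin: centre of its underside; x along its length, z up. Grip it across the 60 mm.
- plate_12_top (a point): Centre of the upper face of the green 12 mm plate.
- plate_16: Blue plastic spacer plate, 90 x 60 mm (x by y), 16 mm thick, 88 g, lying flat on the worktable. Origin: centre of its underside; x along its length, z up. Grip it across the 60 mm.
- plate_16_top (a point): Centre of the upper face of the blue 16 mm plate.
- plate_24: Orange plastic spacer plate, 90 x 60 mm (x by y), 24 mm thick, 112 g, lying flat on the worktable. Origin: centre of its underside; x along its length, z up. Grip it across the 60 mm.
- plate_24_top (a point): Centre of the upper face of the orange 24 mm plate.
- tin: Bystander: green food tin, 75 mm across, 58 mm high, behind the press. Origin: centre of its underside.
- dropper_bottle: Bystander: small brown bottle with black dropper, 33 mm across, 102 mm high. Origin: centre of its underside.
- spoon: Bystander: steel spoon 195 x 42 x 15 mm, lying to the left. Origin: centre of its underside.
- turner: Bystander: wooden turner 296 x 61 x 15 mm, lying to the right. Origin: centre of its underside.
Things that resemble listed ones, but are neither listed nor needed, are in the scene too. Several things have the shape of the plate_8; the one meant has the colours described above.

How it is judged:
By the outcome, as a careful person would: the job done as asked, in the order asked, and still so for the second after the job is handed in, with the robot touching nothing.
It also fails if it takes over 72 s, if anything falls off the work surface, if the arm or the gripper's body presses on something with over 40 N, if the wrist force passes 120 N, or if a joint passes its speed limit or range.

## Working session

There is one attempt and no reset: what is moved stays moved. The work goes in short steps, Python scripts to look and compute and a tool call to move; the robot and the scene stay as the last step left them, time stands still between calls to the robot, and variables do not carry over. Pictures are saved under pics/ and viewed, at most 10 in all, crops included, and the job is handed in when it is done.

Besides the shell and the picture viewer there is one more tool, called by a JSON object that holds its "api" and its "payload". play_rows: Moves the arm, as the interface text tells. Scaled input: -1 to 1 covers 30 mm each way for a shift and 0.15 rad each way for a turn. Its arguments: {"type":"object","properties":{"commands":{"type":"string"},"grip":{"type":"number"}},"required":["commands"]}

```bash
mkdir -p pics; ls; python3 - <<'E'
from station import r,cams
import cv2,numpy as np
s=r.sense();print(s)
for n in("top","side"):
    p,d=cams.capture(n);cv2.imwrite(f"pics/{n}0.png",p);np.save(f"pics/{n}0d.npy",d);np.save(f"pics/{n}0.npy",p)
    print(n,cams.camera_info(n))
E
```

```text
pics
{'time_s': 0.0, 'joints': array([ 8.43152862e+01,  2.20929138e+01,  3.79239330e-01, -3.04229811e-02,
       -6.84111209e+01, -1.48158779e+01]), 'joint_velocities': array([ 0.04064974,  0.01963628,  0.06071786, -0.07669616,  0.00279118,
       -0.04696732]), 'effort': array([-3.57533627e-04, -3.90671253e+01,  1.87402725e+01,  4.21991318e+00,
        1.08077482e-02, -1.98545144e-04]), 'tcp_pos': array([0.21862934, 0.5847731 , 0.18332962]), 'ee_rot': array([[ 9.36599972e-01, -3.50399760e-01, -7.07047669e-04],
       [-3.50400464e-01, -9.36597580e-01, -2.11842155e-03],
       [ 8.00752682e-05,  2.23186340e-03, -9.99997506e-01]]), 'wrist_force': array([0.63449822, 0.37133387, 0.53935328]), 'moment': array([0.00216555, 0.00032125, 0.03155448]), 'gripper_force': 0.0, 'gripper_width': 1.001731775383909}
top {'mtx': array([[446.13897566,   0.        , 321.52879316],
       [  0.        , 446.13897566, 191.05165643],
       [  0.        ,   0.        ,   1.        ]]), 'k1': 0.03609802106258159, 'R': array([[-0.01459654, -0.99976797,  0.01584136],
       [-0.9938012 ,  0.01275955, -0.11043716],
       [ 0.11020941, -0.01735517, -0.99375685]]), 't': array([-0.0045588 ,  0.60385407,  1.43215109])}
side {'mtx': array([[459.98865334,   0.        , 317.93651797],
       [  0.        , 459.98865334, 205.29347518],
       [  0.        ,   0.        ,   1.        ]]), 'k1': -0.10187757493721854, 'R': array([[ 0.98243796, -0.18656661, -0.00292524],
       [-0.11334591, -0.58426627, -0.80360788],
       [ 0.14821728,  0.78982645, -0.59515193]]), 't': array([-0.60604566,  0.11214148,  1.41517445])}
```

View pics/top0.png

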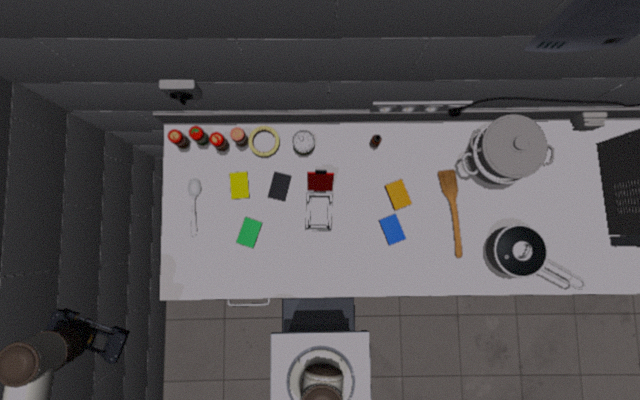

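View pics/side0.png

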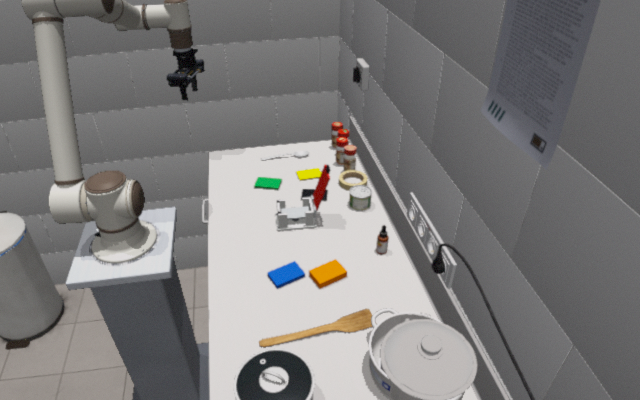

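Top view: yellow plate (239,185), black same-shape decoy (280,186), green (249,232), blue (392,229), orange (398,194), press (319,210) with red lid (320,181). The tin is at (303,143) and the bottle at (376,142). Yellow at (239,185) fits plate_8; the black one does not.

```bash
cat > h.py <<'E'
import cv2,numpy as np
def undist(px,ci):
    px=np.asarray(px,float).reshape(-1,2)
    D=np.array([ci["k1"],0,0,0.]);return cv2.undistortPoints(px.reshape(-1,1,2),ci["mtx"],D).reshape(-1,2)
def rays(px,ci):
    u=undist(px,ci);R=ci["R"];o=-R.T@ci["t"];d=np.c_[u,np.ones(len(u))]@R;return o,d
def plane(px,ci,z):
    o,d=rays(px,ci);return o+d*((z-o[2])/d[:,2])[:,None]
def cloud(px,dep,ci):
    o,d=rays(px,ci);return o+d*np.asarray(dep).reshape(-1,1)
def proj(X,ci):
    X=np.asarray(X,float).reshape(-1,3);return cv2.projectPoints(X,cv2.Rodrigues(ci["R"])[0],ci["t"],ci["mtx"],np.array([ci["k1"],0,0,0.]))[0].reshape(-1,2)
HUE=dict(yellow=((25,120,100),(33,255,255)),green=((50,120,60),(80,255,255)),blue=((100,150,80),(125,255,255)),orange=((10,200,120),(22,255,255)),red=((0,150,60),(8,255,255)))
H=dict(yellow=.008,green=.012,blue=.016,orange=.024)
def rects(p,ci,c,amin=150):
    m=cv2.inRange(cv2.cvtColor(p,cv2.COLOR_BGR2HSV),*[np.array(v) for v in HUE[c]])
    out=[]
    for k in cv2.findContours(m,cv2.RETR_EXTERNAL,cv2.CHAIN_APPROX_NONE)[0]:
        if cv2.contourArea(k)<amin: continue
        P=plane(k,ci,H.get(c,0))[:,:2]
        (x,y),(w,h),a=cv2.minAreaRect((P*1000).astype(np.float32))
        if w<h: w,h,a=h,w,a+90
        out.append((k.reshape(-1,2).mean(0).round(),round(x,1),round(y,1),round(w,1),round(h,1),round((a+90)%180-90,1)))
    return out
E
python3 - <<'E'
from h import *
from station import cams
p=np.load("pics/top0.npy");d=np.load("pics/top0d.npy");ci=cams.camera_info("top")
for c in H:
    for q in rects(p,ci,c): print(c,*q)
# white press: points with z between 55 and 75mm near the press
vv,uu=np.mgrid[150:240,285:350];px=np.c_[uu.ravel(),vv.ravel()]
X=cloud(px,d[150:240,285:350].ravel(),ci)
m=(X[:,2]>.05)&(X[:,2]<.075)&(px[:,1]>190);print(m.sum(),X[m].min(0),X[m].max(0),np.median(X[m],0))
print(cv2.minAreaRect((X[m][:,:2]*1000).astype(np.float32)))
for u,v in((319,205),(320,210),(319,215),(320,172),(320,182)):
    print(u,v,cloud((u,v),d[v,u],ci).round(4))
cv2.imwrite("pics/crop1.png",cv2.resize(p[120:260,180:420],None,fx=3.3,fy=3.3,interpolation=cv2.INTER_CUBIC))
E
```

```text
yellow [239. 185.] 630.6 261.9 86.9 57.8 4.2
green [249. 232.] 473.6 227.8 85.5 56.6 -19.4
blue [392. 229.] 476.8 -243.4 84.9 56.8 20.9
orange [398. 194.] 591.1 -264.8 81.6 55.4 20.9
239 [ 0.48144734 -0.04605101  0.05043231] [0.60063706 0.03881499 0.07356279] [ 0.58051683 -0.00410519  0.06319391]
((541.8712158203125, -3.2489356994628906), (80.7650375366211, 119.11736297607422), 87.23088073730469)
319 205 [[ 0.5574 -0.0038  0.0396]]
320 210 [[ 0.541  -0.0068  0.0401]]
319 215 [[ 0.5246 -0.0033  0.0431]]
320 172 [[ 0.642  -0.0063  0.1957]]
320 182 [[ 0.6211 -0.0069  0.1301]]
```

View pics/crop1.png

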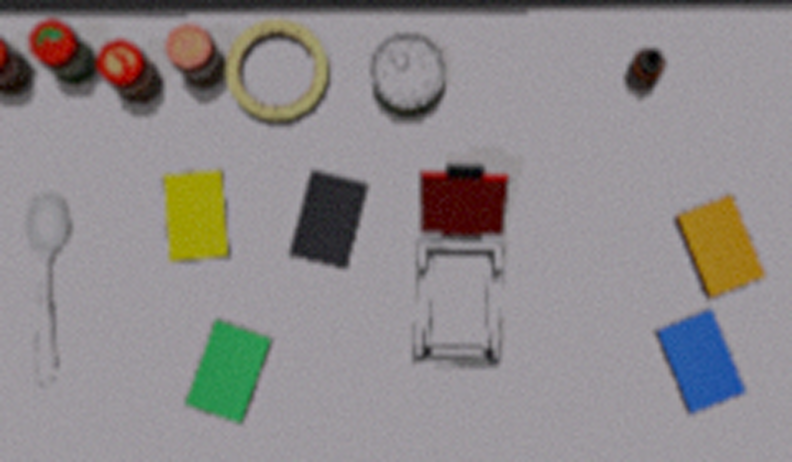

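The crop confirms the yellow plate at crop (195,215), and the similar plate at (328,218) is black. Next I move over the left plates with the wrist camera.

{"api": "play_rows", "payload": {"commands": "0.6 -0.9 0.3 0 0 0.15; 0.6 -0.9 0.3 0 0 0.15; 0.6 -0.9 0.3 0 0 0.15; 0.6 -0.9 0.3 0 0 0.15; 0.6 -0.9 0.3 0 0 0.15; 0.6 -0.9 0.3 0 0 0.15; 0.6 -0.9 0.3 0 0 0.15; 0.6 -0.9 0.3 0 0 0.15; 0.6 -0.9 0.3 0 0 0.15; 0.6 -0.9 0.3 0 0 0.15; 0.6 -0.9 0.3 0 0 0.15; 0.6 -0.9 0.3 0 0 0.15; 0.6 -0.9 0.3 0 0 0.15; 0.4 -0.4 0.1 0 0 0.15; 0 0 0 0 0 0; 0 0 0 0 0 0"}}

```text
time_s: 1.7
tcp_pos: [0.4645, 0.2222, 0.3038]
ee_rot: [[0.999, -0.044, -0.001], [-0.044, -0.999, -0.0], [-0.001, 0.0, -1.0]]
wrist_force: [-0.6, -0.6, 0.7]
gripper_width: 1.001
gripper_force: 0.0
```

```bash
cat > wr.py <<'E'
import sys;from h import *
from station import r,cams
s=r.sense();ci=cams.camera_info("wrist");p,d=cams.capture("wrist")
n=sys.argv[1];np.save(f"pics/{n}.npy",p);np.save(f"pics/{n}d.npy",d);cv2.imwrite(f"pics/{n}.png",p)
import pickle;pickle.dump(ci,open(f"pics/{n}.pkl","wb"))
print("t",s["time_s"],"tcp",s["tcp_pos"].round(4),"j",s["joints"].round(1),"xyaw",np.degrees(np.arctan2(s["ee_rot"][1,0],s["ee_rot"][0,0])).round(2))
print("cam pos",(-ci["R"].T@ci["t"]).round(3),"fwd",ci["R"][2].round(3),ci["mtx"][0,0])
for c in H:
    for q in rects(p,ci,c,1500): print(c,*q)
E
python3 wr.py w1
```

```text
t 1.7 tcp [0.4645 0.2222 0.3038] j [ 43.6   7.6  -2.3  -0.  -80.2  43.9] xyaw -2.52
cam pos [0.547 0.218 0.504] fwd [-0.301  0.012 -0.953] 304.2755972089095
yellow [284.  52.] 632.4 262.8 88.7 58.8 4.6
blue [594. 144.] 479.5 -243.2 87.0 57.0 20.9
```

{"api": "play_rows", "payload": {"commands": "0 -0.9 0 0 0 0; 0 -0.95 0 0 0 0; 0 -0.95 0 0 0 0; 0 -0.95 0 0 0 0; 0 -0.95 0 0 0 0; 0 -0.95 0 0 0 0; 0 -0.95 0 0 0 0; 0 -0.95 0 0 0 0; 0 0 0 0 0 0; 0 0 0 0 0 0", "grip": 0}}

```text
time_s: 2.75
tcp_pos: [0.4645, -0.0037, 0.3042]
ee_rot: [[0.999, -0.043, -0.0], [-0.043, -0.999, 0.0], [-0.0, -0.0, -1.0]]
wrist_force: [0.0, 0.7, 0.7]
gripper_width: 0.173
gripper_force: 0.0
```

```bash
python3 wr.py w2
```

```text
t 2.75 tcp [ 0.4645 -0.0037  0.3042] j [ 19.7   2.2  -8.2  -0.  -79.6  67.9] xyaw -2.45
cam pos [ 0.547 -0.008  0.504] fwd [-0.3    0.012 -0.954] 304.2755972089095
yellow [138.  62.] 632.3 261.5 89.2 59.5 4.7
green [175. 162.] 475.9 227.2 86.8 57.1 -19.4
blue [464. 148.] 479.3 -243.4 87.5 56.9 20.6
```

View pics/w2.png

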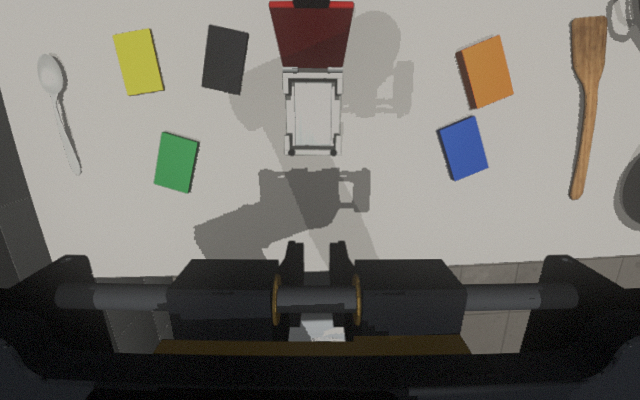

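The wrist view shows the press rim at about (286..342, 72..155) and the lid above it. Yellow is at (138,62), green (176,162), blue (463,148), orange (485,72), and the black decoy at (226,58). Moving closer to locate the press accurately.

{"api": "play_rows", "payload": {"commands": "0.15 0 -0.8 0 0 0; 0.15 0 -0.9 0 0 0; 0.1 0 -0.9 0 0 0; 0.1 0 -0.9 0 0 0; 0 0 -0.5 0 0 0; 0 0 0 0 0 0; 0 0 0 0 0 0"}}

```text
time_s: 3.5
tcp_pos: [0.4803, -0.0032, 0.1849]
ee_rot: [[0.999, -0.041, 0.0], [-0.041, -0.999, -0.0], [0.0, 0.0, -1.0]]
wrist_force: [-0.8, -0.2, 0.1]
gripper_width: 0.003
gripper_force: 0.0
```

```bash
python3 wr.py w3; python3 - <<'E'
from h import *
import pickle
ci=pickle.load(open("pics/w3.pkl","rb"));p=np.load("pics/w3.npy");d=np.load("pics/w3d.npy")
vv,uu=np.mgrid[0:400,0:640];X=cloud(np.c_[uu.ravel(),vv.ravel()],d.ravel(),ci).reshape(400,640,3)
ok=(d>0)&(abs(X[...,0]-.54)<.12)&(abs(X[...,1])<.09)
for a,b in((.058,.070),):
    m=ok&(X[...,2]>a)&(X[...,2]<b)&(X[...,0]<.62);Q=X[m]
    print(m.sum(),np.median(Q[:,2]),cv2.minAreaRect((Q[:,:2]*1000).astype(np.float32)),uu[m].min(),uu[m].max(),vv[m].min(),vv[m].max())
h=np.histogram(X[ok][:,2],np.arange(-.01,.1,.004));print(h[0],h[1].round(3))
u0,v0=proj([.54,-.004,.064],ci)[0].astype(int);print(u0,v0)
v1=max(v0-120,0);cv2.imwrite("pics/w3c.png",cv2.resize(p[v1:v0+110,u0-110:u0+110],None,fx=2.6,fy=2.6,interpolation=cv2.INTER_CUBIC));print("crop origin",u0-110,v1)
E
```

```text
t 3.5 tcp [ 0.4803 -0.0032  0.1849] j [ 19.1   7.8 -19.1   0.  -63.1  68.6] xyaw -2.35
cam pos [ 0.562 -0.007  0.385] fwd [-0.3    0.011 -0.954] 304.2755972089095
yellow [86. 61.] 632.3 261.5 89.5 59.7 4.7
green [137. 189.] 475.9 227.6 87.6 58.0 -19.9
blue [506. 172.] 479.4 -243.3 87.1 57.7 21.0
2194 0.06369683514632096 ((545.3277587890625, -2.356067657470703), (82.09239959716797, 121.11505889892578), 87.5185775756836) 270 353 64 186
[    0   348 15526    27   991   465    62    38    84   104    60  2302
  1885    90    86   120   122   128  1788   278   323   193   178   178
   159   224   235] [-0.01  -0.006 -0.002  0.002  0.006  0.01   0.014  0.018  0.022  0.026
  0.03   0.034  0.038  0.042  0.046  0.05   0.054  0.058  0.062  0.066
  0.07   0.074  0.078  0.082  0.086  0.09   0.094  0.098]
313 133
crop origin 203 13
```

View pics/w3c.png

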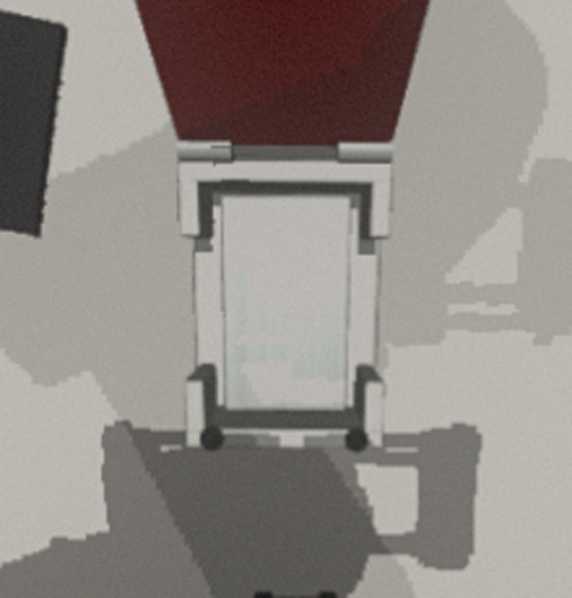

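The crop shows the press: rim inner rear corners (197,183) and (373,183), bumpers (212,438) and (357,438), bed (222..350, 195..410). I compute the centre from these features.

```bash
python3 - <<'E'
from h import *
import pickle
ci=pickle.load(open("pics/w3.pkl","rb"));p=np.load("pics/w3.npy");d=np.load("pics/w3d.npy")
f=lambda c:(np.array(c,float)+.5)/2.6-.5+np.array([203,13])
P=lambda c,z:plane(f(c),ci,z)[:,:2]*1000
print("rim inner rear",P([(197,183),(373,183)],.064).round(1))
print("rim outer rear",P([(179,165),(392,165)],.064).round(1))
print("rim outer front",P([(188,447),(382,447)],.064).round(1))
print("bumpers",P([(212,438),(357,438)],.066).round(1))
vv,uu=np.mgrid[0:400,0:640];X=cloud(np.c_[uu.ravel(),vv.ravel()],d.ravel(),ci)
a=np.radians(-2.5);R=np.array([[np.cos(a),np.sin(a)],[-np.sin(a),np.cos(a)]])
L=(X[:,:2]-[.542,-.003])@R.T*1000;z=X[:,2]
m=(z>.061)&(z<.067)&(abs(L[:,1])<60)&(L[:,0]>-75)&(L[:,0]<56)
Q=L[m];print("front x",np.percentile(Q[:,0],[0,1,2]))
for lo,hi in((-64,-40),(30,50)):
    q=Q[(Q[:,0]>lo)&(Q[:,0]<hi)];print(lo,"y",np.percentile(q[:,1],[0,2,98,100]).round(1))
s=Q[abs(Q[:,1])<20];print("hist x mid",np.histogram(s[:,0],np.arange(-70,60,3)))
b=(z>.032)&(z<.042)&(abs(L[:,1])<24)&(abs(L[:,0])<60);B=L[b];print("bed x",np.percentile(B[:,0],[0,1,99,100]).round(1))
c=(z>.034)&(z<.041)&(abs(L[:,1])<20)&(abs(L[:,0])<35)
print("bed z",np.median(z[c]),np.median(z[m]),"table",np.median(z[(abs(z)<.006)]))
# bed edges by gray along a row through world x=.57
# lid
hsv=cv2.cvtColor(p,cv2.COLOR_BGR2HSV).reshape(-1,3)
l=((hsv[:,0]<8)|(hsv[:,0]>172))&(hsv[:,1]>120)&(abs(L[:,1])<50)&(z>.07)&(z<.25)
A=X[l];k=np.polyfit(A[:,2],A[:,0],1);print("lid dx/dz",k, "ang",90+np.degrees(np.arctan(k[0])),"x at .066",np.polyval(k,.066),A[:,2].max())
for lo in (.09,.12,.15):
    q=A[(A[:,2]>lo)&(A[:,2]<lo+.02)];print(lo,q[:,1].min(),q[:,1].max(),np.median(q[:,0]))
E
```

```text
rim inner rear [[590.4  28.8]
 [587.7 -38. ]]
rim outer rear [[597.2  35.2]
 [593.9 -45.3]]
rim outer front [[487.6  40.3]
 [484.4 -40.4]]
bumpers [[491.5  29.8]
 [489.1 -29.9]]
front x [-57.2708245  -56.83481637 -56.62272669]
-64 y [-40.3 -39.1  40.5  41.8]
30 y [-40.  -39.2  40.9  41.8]
hist x mid (array([  0,   0,   0,   0,  69, 108, 106,   5,   0,   0,   0,   0,   0,
         0,   0,   0,   0,   0,   0,   0,   0,   0,   0,   0,   0,   0,
         0,   0,   0,   0,   0,   0,   0,   0,   0,   0,   0,   0,   0,
       147, 136,  83,   0]), array([-70, -67, -64, -61, -58, -55, -52, -49, -46, -43, -40, -37, -34,
       -31, -28, -25, -22, -19, -16, -13, -10,  -7,  -4,  -1,   2,   5,
         8,  11,  14,  17,  20,  23,  26,  29,  32,  35,  38,  41,  44,
        47,  50,  53,  56,  59]))
bed x [-49.4 -49.1  44.3  47.2]
bed z 0.03793177081843446 0.06358078131373615 table -0.0003786721934815884
lid dx/dz [0.32180885 0.58086701] ang 107.83863467812809 x at .066 0.6021063965897727 0.1631925794287034
0.09 -0.04395609405846823 0.03271752361832915 0.6135913797734579
0.12 -0.04403241358027325 0.03290503259692837 0.6227910052134075
0.15 -0.04520709054590659 0.032050614293844384 0.6310035562957567
```

{"api": "play_rows", "payload": {"commands": "0.8 0.04 -0.6 0 0 0; 0.86 0 -0.8 0 0 0; 0 0 -0.9 0 0 0; 0 0 -0.9 0 0 0; 0 0 -0.9 0 0 0; 0 0 -0.5 0 0 0; 0 0 0 0 0 0; 0 0 0 0 0 0"}}

```text
time_s: 4.35
tcp_pos: [0.531, -0.0025, 0.0477]
ee_rot: [[0.999, -0.042, 0.002], [-0.042, -0.999, 0.0], [0.002, -0.0, -1.0]]
wrist_force: [0.9, 0.1, 0.6]
gripper_width: 0.006
gripper_force: 0.0
```

{"api": "play_rows", "payload": {"commands": "0 0 -0.1 0 0 0; 0 0 -0.1 0 0 0; 0 0 -0.05 0 0 0; 0 0 0 0 0 0; 0 0 0 0 0 0"}}

```text
time_s: 4.85
tcp_pos: [0.5298, -0.0029, 0.0391]
ee_rot: [[0.999, -0.043, 0.0], [-0.043, -0.999, 0.0], [0.0, -0.0, -1.0]]
wrist_force: [-0.5, 0.3, 0.2]
gripper_width: 0.008
gripper_force: 0.0
```

{"api": "play_rows", "payload": {"commands": "0 0 -0.05 0 0 0; 0 0 -0.05 0 0 0; 0 0 -0.05 0 0 0; 0 0 0 0 0 0"}}

```text
time_s: 5.25
tcp_pos: [0.5294, -0.003, 0.0341]
ee_rot: [[0.999, -0.043, -0.001], [-0.043, -0.999, -0.0], [-0.001, 0.0, -1.0]]
wrist_force: [0.4, 0.9, 0.4]
gripper_width: 0.003
gripper_force: 0.0
```

{"api": "play_rows", "payload": {"commands": "0 0 -0.03 0 0 0; 0 0 -0.03 0 0 0; 0 0 0 0 0 0"}}

```text
time_s: 5.55
tcp_pos: [0.5295, -0.0029, 0.0325]
ee_rot: [[0.999, -0.043, -0.0], [-0.043, -0.999, -0.0], [-0.0, 0.0, -1.0]]
wrist_force: [0.1, 0.1, -0.6]
gripper_width: 0.007
gripper_force: 0.0
```

{"api": "play_rows", "payload": {"commands": "0 0 -0.04 0 0 0; 0 0 -0.04 0 0 0"}}

```text
time_s: 5.75
tcp_pos: [0.5297, -0.0029, 0.0302]
ee_rot: [[0.999, -0.043, 0.0], [-0.043, -0.999, 0.0], [0.0, -0.0, -1.0]]
wrist_force: [0.9, 0.3, 0.1]
gripper_width: 0.005
gripper_force: 0.0
```

{"api": "play_rows", "payload": {"commands": "0 0 -0.04 0 0 0; 0 0 -0.04 0 0 0"}}

```text
time_s: 5.95
tcp_pos: [0.5296, -0.0029, 0.0277]
ee_rot: [[0.999, -0.043, -0.0], [-0.043, -0.999, -0.0], [-0.0, 0.0, -1.0]]
wrist_force: [-0.3, -0.7, -0.1]
gripper_width: 0.007
gripper_force: 0.0
```

```bash
python3 wr.py w4; python3 - <<'E'
from h import *
from station import r,cams
s=r.sense();print(s["effort"].round(2),s["wrist_force"])
a=np.load("pics/w4.npy")
p,d=cams.capture("side");ci=cams.camera_info("side")
u,v=proj([.53,-.003,.06],ci)[0].astype(int)
b=cv2.resize(p[v-60:v+30,u-50:u+50],None,fx=4,fy=4,interpolation=cv2.INTER_CUBIC)
a=a[100:340,220:420];a=cv2.resize(a,None,fx=1.5,fy=1.5)
cv2.imwrite("pics/c4.png",np.hstack([a,b]))
E
```

```text
t 5.95 tcp [ 0.5296 -0.0029  0.0277] j [ 17.2  22.7 -24.4   0.  -42.8  70.3] xyaw -2.45
cam pos [ 0.612 -0.007  0.228] fwd [-0.3    0.012 -0.954] 304.2755972089095
blue [612. 250.] 485.0 -241.3 78.2 58.5 21.1
[ 3.000e-02 -3.507e+01  1.398e+01  3.080e+00  1.000e-01  0.000e+00] [ 0.02618891 -0.38999704  0.2084927 ]
```

View pics/c4.png

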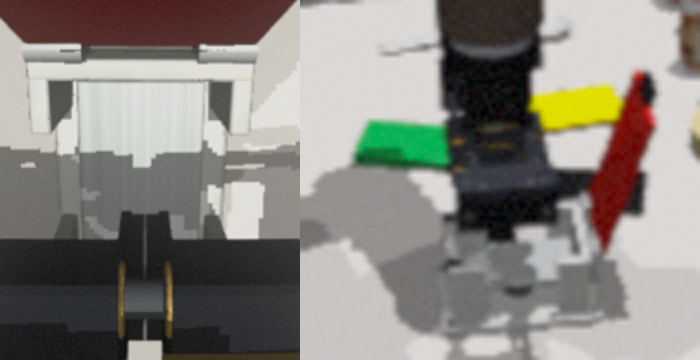

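The left crop shows the fingers inside the well, tips at about (145,230), with the bed's rear half visible. The right crop shows the tips inside the press. I measure bed height in this depth picture.

```bash
cat > bed.py <<'E'
from h import *
import pickle,sys
n=sys.argv[1];ci=pickle.load(open(f"pics/{n}.pkl","rb"));d=np.load(f"pics/{n}d.npy")
vv,uu=np.mgrid[0:400,0:640];X=cloud(np.c_[uu.ravel(),vv.ravel()],d.ravel(),ci)
a=np.radians(-2.4);R=np.array([[np.cos(a),np.sin(a)],[-np.sin(a),np.cos(a)]])
L=(X[:,:2]-[.5415,-.0024])@R.T*1000;z=X[:,2]*1000
for lo,hi in((-40,-20),(-20,0),(0,20),(20,40)):
    q=z[(L[:,0]>lo)&(L[:,0]<hi)&(abs(L[:,1])<22)&(z>5)&(z<70)]
    if len(q)>20:print("bed",lo,hi,len(q),np.percentile(q,[10,50,90]).round(2))
q=z[(L[:,0]>49)&(L[:,0]<54)&(abs(L[:,1])<30)&(z>50)&(z<70)];print("rear rim",len(q),np.median(q))
q=z[(abs(L[:,0]+52)<3)&(abs(L[:,1])<18)&(z>50)&(z<70)];print("front rim",len(q),np.median(q) if len(q) else 0)
q=z[(abs(L[:,1])>38)&(abs(L[:,1])<43)&(abs(L[:,0])>30)&(abs(L[:,0])<45)&(z>60)&(z<67)];print("side rims",len(q),np.median(q) if len(q) else 0)
q=z[(abs(L[:,0])<40)&(abs(L[:,1])>60)&(abs(L[:,1])<90)&(abs(z)<8)];print("table",len(q),np.median(q) if len(q) else 0)
E
python3 bed.py w3; python3 bed.py w4
```

```text
bed -40 -20 679 [37.11 38.03 38.98]
bed -20 0 708 [36.97 37.97 38.99]
bed 0 20 757 [36.9  37.91 38.84]
bed 20 40 755 [36.81 37.82 38.81]
rear rim 306 63.698863967728144
front rim 186 63.87643891165243
side rims 154 63.444011714398144
table 3205 -0.35556384394402896
bed -40 -20 281 [37.02 37.81 38.62]
bed -20 0 1631 [37.06 37.87 38.93]
bed 0 20 1947 [37.04 37.85 38.6 ]
bed 20 40 2127 [37.17 37.95 38.76]
rear rim 1099 63.66341657754174
front rim 0 0
side rims 246 63.57096828259763
table 7281 -0.3895197554323604
```

{"api": "play_rows", "payload": {"commands": "0 0 -0.04 0 0 0; 0 0 -0.04 0 0 0; 0 0 0 0 0 0"}}

```text
time_s: 6.35
tcp_pos: [0.5295, -0.0029, 0.0253]
ee_rot: [[0.999, -0.043, -0.0], [-0.043, -0.999, -0.0], [-0.0, 0.0, -1.0]]
wrist_force: [0.5, -0.4, 1.0]
gripper_width: 0.01
gripper_force: 0.0
```

```bash
python3 wr.py w5; python3 bed.py w5; python3 - <<'E'
from station import r
s=r.sense();print(s["tcp_pos"],s["wrist_force"],s["moment"])
E
```

```text
t 6.35 tcp [ 0.5295 -0.0029  0.0253] j [ 17.2  22.9 -24.6  -0.  -42.5  70.3] xyaw -2.45
cam pos [ 0.612 -0.007  0.225] fwd [-0.3    0.012 -0.954] 304.2755972089095
blue [613. 250.] 486.9 -238.8 75.1 59.0 17.8
bed -40 -20 244 [36.96 37.75 38.53]
bed -20 0 1678 [37.04 37.85 62.21]
bed 0 20 1993 [36.98 37.75 38.56]
bed 20 40 2200 [37.13 37.95 38.76]
rear rim 1052 63.65164407006182
front rim 0 0
side rims 249 63.564893935249415
table 7447 -0.38354698456558034
[ 0.52955698 -0.00291874  0.02533227] [ 0.43177382  0.176006   -0.07126686] [-4.78717714e-02 -2.67127300e-02 -3.60450752e-05]
```

```bash
python3 - <<'E'
from h import *
import pickle
ci=pickle.load(open("pics/w5.pkl","rb"));d=np.load("pics/w5d.npy");p=np.load("pics/w5.npy")
for u in (307,325):
  for v in range(225,262,3): print(u,v,p[v,u],cloud((u,v),d[v,u],ci).round(3)[0])
print(proj([.5295,-.0029,.0253],ci),proj([.5295,-.0029,.038],ci))
E
```

```text
307 225 [109 113 110] [0.54  0.002 0.038]
307 228 [110 112 111] [0.538 0.002 0.038]
307 231 [112 115 112] [0.536 0.002 0.038]
307 234 [108 111 109] [0.534 0.002 0.039]
307 237 [107 109 108] [0.532 0.002 0.039]
307 240 [92 93 90] [0.541 0.001 0.064]
307 243 [41 45 43] [0.54  0.001 0.067]
307 246 [34 34 33] [0.54  0.001 0.071]
307 249 [41 43 41] [0.54  0.001 0.075]
307 252 [32 33 33] [0.54  0.001 0.079]
307 255 [33 37 35] [0.54  0.001 0.081]
307 258 [33 37 32] [0.539 0.001 0.083]
307 261 [32 36 35] [0.539 0.001 0.086]
325 225 [110 114 112] [ 0.539 -0.01   0.038]
325 228 [111 113 112] [ 0.537 -0.01   0.038]
325 231 [105 108 106] [ 0.536 -0.01   0.039]
325 234 [106 110 108] [ 0.533 -0.01   0.038]
325 237 [108 111 109] [ 0.531 -0.01   0.038]
325 240 [102 106 104] [ 0.529 -0.009  0.038]
325 243 [48 51 49] [ 0.538 -0.009  0.064]
325 246 [40 41 43] [ 0.539 -0.009  0.069]
325 249 [41 41 42] [ 0.538 -0.009  0.072]
325 252 [30 35 29] [ 0.539 -0.009  0.076]
325 255 [32 34 35] [ 0.538 -0.009  0.078]
325 258 [37 39 38] [ 0.539 -0.009  0.083]
325 261 [34 36 36] [ 0.538 -0.008  0.086]
[[315.18887346 232.04749217]] [[315.14513422 239.30816448]]
```

```bash
python3 - <<'E'
from h import *
import pickle
ci=pickle.load(open("pics/w5.pkl","rb"));d=np.load("pics/w5d.npy");p=np.load("pics/w5.npy")
for u in range(60,600,36):
  X=cloud([(u,v) for v in range(190,400,15)],d[190:400:15,u],ci)
  print(u,[tuple((x*1000).round().astype(int)) for x in X[2:]])
s=np.load("pics/w2.npy")
E
python3 - <<'E'
import sys;sys.path.insert(0,'.')
from h import *
from station import cams
p,d=cams.capture("side");ci=cams.camera_info("side")
u,v=proj([.53,-.003,.06],ci)[0].astype(int);print(u,v)
print("proj z .025 .045 .065 .09", proj([[.53,-.003,z] for z in(.025,.045,.065,.09)],ci).round(1).tolist())
for vv in range(v-30,v+24,3): print(vv,[(int(p[vv,uu].mean()),tuple((cloud((uu,vv),d[vv,uu],ci)[0]*1000).round().astype(int))) for uu in range(u-4,u+11,4)])
E
```

```text
60 [(np.int64(537), np.int64(208), np.int64(-1)), (np.int64(524), np.int64(212), np.int64(-2)), (np.int64(515), np.int64(206), np.int64(9)), (np.int64(569), np.int64(77), np.int64(142)), (np.int64(567), np.int64(73), np.int64(147)), (np.int64(564), np.int64(72), np.int64(150)), (np.int64(558), np.int64(74), np.int64(150)), (np.int64(553), np.int64(74), np.int64(151)), (np.int64(549), np.int64(75), np.int64(153)), (np.int64(558), np.int64(59), np.int64(168)), (np.int64(557), np.int64(56), np.int64(172)), (np.int64(555), np.int64(55), np.int64(175))]
96 [(np.int64(536), np.int64(176), np.int64(-1)), (np.int64(524), np.int64(178), np.int64(0)), (np.int64(510), np.int64(182), np.int64(0)), (np.int64(496), np.int64(187), np.int64(-1)), (np.int64(482), np.int64(190), np.int64(0)), (np.int64(563), np.int64(61), np.int64(150)), (np.int64(548), np.int64(75), np.int64(136)), (np.int64(543), np.int64(75), np.int64(138)), (np.int64(538), np.int64(75), np.int64(140)), (np.int64(557), np.int64(50), np.int64(167)), (np.int64(557), np.int64(47), np.int64(172)), (np.int64(556), np.int64(45), np.int64
[... 10546 characters left out ...]
22))), (105, (np.int64(554), np.int64(-6), np.int64(10)))]
222 [(112, (np.int64(514), np.int64(-10), np.int64(8))), (124, (np.int64(526), np.int64(-18), np.int64(12))), (120, (np.int64(539), np.int64(-15), np.int64(8))), (123, (np.int64(551), np.int64(-21), np.int64(10)))]
225 [(112, (np.int64(511), np.int64(-27), np.int64(9))), (146, (np.int64(524), np.int64(-28), np.int64(8))), (139, (np.int64(536), np.int64(-34), np.int64(11))), (161, (np.int64(549), np.int64(-33), np.int64(8)))]
228 [(168, (np.int64(510), np.int64(-41), np.int64(8))), (168, (np.int64(522), np.int64(-43), np.int64(8))), (117, (np.int64(535), np.int64(-40), np.int64(3))), (133, (np.int64(548), np.int64(-40), np.int64(1)))]
```

Both depth cameras agree that the real fingertips sit about 38 mm above the reported TCP, at z of about 63 mm with TCP at 25 mm. I will use that offset and let bed contact refine it.

{"api": "play_rows", "payload": {"commands": "-0.5 0.02 0 0 0 0; 0 0 -0.3 0 0 0; 0 0 -0.25 0 0 0; 0 0 -0.1 0 0 0; 0 0 0 0 0 0; 0 0 0 0 0 0"}}

```text
time_s: 7.05
tcp_pos: [0.515, -0.0023, 0.0057]
ee_rot: [[0.999, -0.043, -0.0], [-0.043, -0.999, -0.0], [-0.0, 0.0, -1.0]]
wrist_force: [-0.3, 0.1, -0.2]
gripper_width: 0.004
gripper_force: 0.0
```

{"api": "play_rows", "payload": {"commands": "0 0 -0.05 0 0 0; 0 0 -0.05 0 0 0; 0 0 0 0 0 0"}}

```text
time_s: 7.35
tcp_pos: [0.5146, -0.0023, 0.0029]
ee_rot: [[0.999, -0.043, -0.0], [-0.043, -0.999, 0.0], [-0.0, -0.0, -1.0]]
wrist_force: [0.5, 0.2, 0.1]
gripper_width: 0.006
gripper_force: 0.0
```

{"api": "play_rows", "payload": {"commands": "0 0 -0.04 0 0 0; 0 0 -0.04 0 0 0; 0 0 0 0 0 0"}}

```text
time_s: 7.65
tcp_pos: [0.5147, -0.0023, 0.0006]
ee_rot: [[0.999, -0.043, 0.0], [-0.043, -0.999, 0.0], [0.0, -0.0, -1.0]]
wrist_force: [-0.1, 0.0, -0.4]
gripper_width: 0.004
gripper_force: 0.0
```

{"api": "play_rows", "payload": {"commands": "0 0 -0.04 0 0 0; 0 0 -0.04 0 0 0; 0 0 0 0 0 0"}}

```text
time_s: 7.95
tcp_pos: [0.5147, -0.0023, -0.0017]
ee_rot: [[0.999, -0.043, 0.0], [-0.043, -0.999, -0.0], [0.0, 0.0, -1.0]]
wrist_force: [-1.7, 0.8, 3.0]
gripper_width: 0.003
gripper_force: 1.9
```

{"api": "play_rows", "payload": {"commands": "0 0 -0.04 0 0 0; 0 0 -0.04 0 0 0; 0 0 0 0 0 0"}}

```text
time_s: 8.25
tcp_pos: [0.5147, -0.0023, -0.0044]
ee_rot: [[0.999, -0.043, 0.0], [-0.043, -0.999, 0.0], [0.0, -0.0, -1.0]]
wrist_force: [-0.3, 0.4, 3.5]
gripper_width: 0.007
gripper_force: 1.6
```

{"api": "play_rows", "payload": {"commands": "0 0 -0.04 0 0 0; 0 0 -0.03 0 0 0; 0 0 0 0 0 0"}}

```text
time_s: 8.55
tcp_pos: [0.5147, -0.0023, -0.0065]
ee_rot: [[0.999, -0.043, 0.0], [-0.043, -0.999, 0.0], [0.0, -0.0, -1.0]]
wrist_force: [-0.6, 0.4, 2.7]
gripper_width: 0.002
gripper_force: 1.5
```

{"api": "play_rows", "payload": {"commands": "0 0 -0.04 0 0 0; 0 0 -0.02 0 0 0; 0 0 0 0 0 0"}}

```text
time_s: 8.85
tcp_pos: [0.5147, -0.0023, -0.0083]
ee_rot: [[0.999, -0.043, 0.0], [-0.043, -0.999, 0.0], [0.0, -0.0, -1.0]]
wrist_force: [-0.3, -0.3, 3.0]
gripper_width: 0.005
gripper_force: 1.5
```

{"api": "play_rows", "payload": {"commands": "0 0 -0.04 0 0 0; 0 0 0 0 0 0"}}

```text
time_s: 9.05
tcp_pos: [0.5147, -0.0023, -0.0093]
ee_rot: [[0.999, -0.043, 0.0], [-0.043, -0.999, -0.0], [0.0, 0.0, -1.0]]
wrist_force: [-1.4, -0.5, 4.4]
gripper_width: 0.004
gripper_force: 2.5
```

{"api": "play_rows", "payload": {"commands": "0 0 -0.03 0 0 0; 0 0 0 0 0 0"}}

```text
time_s: 9.25
tcp_pos: [0.5147, -0.0023, -0.0094]
ee_rot: [[0.999, -0.042, 0.0], [-0.042, -0.999, -0.0], [0.0, 0.0, -1.0]]
wrist_force: [-2.6, 1.0, 11.2]
gripper_width: 0.006
gripper_force: 5.4
```

{"api": "play_rows", "payload": {"commands": "0 0 -0.02 0 0 0; 0 0 0 0 0 0; 0 0 0 0 0 0"}}

```text
time_s: 9.55
tcp_pos: [0.5147, -0.0023, -0.0095]
ee_rot: [[0.999, -0.042, 0.0], [-0.042, -0.999, -0.0], [0.0, 0.0, -1.0]]
wrist_force: [-4.2, 1.5, 13.8]
gripper_width: 0.009
gripper_force: 7.1
```

```bash
python3 wr.py w6; python3 bed.py w6;  python3 - <<'E'
from station import r
print(r.sense()["tcp_pos"],r.sense()["wrist_force"])
E
```

```text
t 9.55 tcp [ 0.5147 -0.0023 -0.0095] j [ 17.8  24.8 -28.5   0.  -36.7  69.7] xyaw -2.42
cam pos [ 0.597 -0.006  0.19 ] fwd [-0.3    0.012 -0.954] 304.2755972089095
bed -40 -20 527 [27.18 27.96 28.84]
bed -20 0 3521 [27.3  28.33 58.19]
bed 0 20 2748 [27.21 27.97 28.73]
bed 20 40 3047 [27.26 28.07 28.9 ]
rear rim 1919 63.576859641820974
front rim 208 63.500454547932684
side rims 424 63.52813760931207
table 10349 -0.38320190792942577
[ 0.51470721 -0.00229376 -0.00946709] [-4.68656011  1.13253219 13.78798348]
```

The bed stops dead at TCP -9.5 mm. Depth gives a well of about 35.6 mm, close to the 36 mm sum, so I touch the front rim with the same fingertips for an exact difference.

{"api": "play_rows", "payload": {"commands": "0 0 0.6 0 0 0; 0 0 0.9 0 0 0; -0.4 0 0.2 0 0 0; -0.44 0.02 -0.2 0 0 0; 0 0 -0.1 0 0 0; 0 0 0 0 0 0; 0 0 0 0 0 0"}}

```text
time_s: 10.3
tcp_pos: [0.4897, -0.0017, 0.0307]
ee_rot: [[0.999, -0.043, -0.0], [-0.043, -0.999, -0.0], [-0.0, 0.0, -1.0]]
wrist_force: [-0.1, 0.3, -0.3]
gripper_width: 0.002
gripper_force: 0.0
```

{"api": "play_rows", "payload": {"commands": "0 0 -0.04 0 0 0; 0 0 0 0 0 0"}}

```text
time_s: 10.5
tcp_pos: [0.4897, -0.0017, 0.0296]
ee_rot: [[0.999, -0.043, -0.0], [-0.043, -0.999, -0.0], [-0.0, 0.0, -1.0]]
wrist_force: [0.2, 0.1, -0.1]
gripper_width: 0.004
gripper_force: 0.0
```

{"api": "play_rows", "payload": {"commands": "0 0 -0.04 0 0 0; 0 0 -0.02 0 0 0; 0 0 0 0 0 0"}}

```text
time_s: 10.8
tcp_pos: [0.4894, -0.0017, 0.028]
ee_rot: [[0.999, -0.043, -0.0], [-0.043, -0.999, -0.0], [-0.0, 0.0, -1.0]]
wrist_force: [0.2, -0.0, -0.4]
gripper_width: 0.006
gripper_force: 0.0
```

{"api": "play_rows", "payload": {"commands": "0 0 -0.03 0 0 0; 0 0 0 0 0 0"}}

```text
time_s: 11.0
tcp_pos: [0.4894, -0.0017, 0.0272]
ee_rot: [[0.999, -0.043, -0.0], [-0.043, -0.999, -0.0], [-0.0, 0.0, -1.0]]
wrist_force: [-0.1, -0.2, 0.5]
gripper_width: 0.002
gripper_force: 0.0
```

{"api": "play_rows", "payload": {"commands": "0 0 -0.02 0 0 0; 0 0 0 0 0 0"}}

```text
time_s: 11.2
tcp_pos: [0.4894, -0.0017, 0.0266]
ee_rot: [[0.999, -0.043, -0.0], [-0.043, -0.999, -0.0], [-0.0, 0.0, -1.0]]
wrist_force: [-0.0, -1.1, -0.4]
gripper_width: 0.007
gripper_force: 0.0
```

{"api": "play_rows", "payload": {"commands": "0 0 -0.02 0 0 0; 0 0 0 0 0 0"}}

```text
time_s: 11.4
tcp_pos: [0.4895, -0.0017, 0.0263]
ee_rot: [[0.999, -0.043, 0.0], [-0.043, -0.999, -0.0], [0.0, 0.0, -1.0]]
wrist_force: [-0.5, 0.1, 3.6]
gripper_width: 0.009
gripper_force: 1.4
```

{"api": "play_rows", "payload": {"commands": "0 0 -0.02 0 0 0; 0 0 0 0 0 0"}}

```text
time_s: 11.6
tcp_pos: [0.4896, -0.0017, 0.0263]
ee_rot: [[0.999, -0.042, 0.0], [-0.042, -0.999, -0.0], [0.0, 0.0, -1.0]]
wrist_force: [-2.7, 0.0, 7.3]
gripper_width: 0.007
gripper_force: 3.6
```

{"api": "play_rows", "payload": {"commands": "0 0 -0.02 0 0 0; 0 0 0 0 0 0"}}

```text
time_s: 11.8
tcp_pos: [0.4896, -0.0017, 0.0262]
ee_rot: [[0.999, -0.042, 0.0], [-0.042, -0.999, -0.0], [0.0, 0.0, -1.0]]
wrist_force: [-4.0, 1.0, 10.8]
gripper_width: 0.005
gripper_force: 5.6
```

Equal-force contacts: rim at TCP 26.2 mm, bed at -9.4 mm, so the well is 35.6 mm deep. A stack of 36 would stand proud, so the best is 32 = orange 24 + yellow 8. Next I check the open-finger tip height and the orange and yellow poses from earlier pictures.

```bash
python3 - <<'E'
from h import *
import h,pickle
for n,tcp in(("w1",(.4645,.2222,.3038)),("w3",(.4803,-.0032,.1849))):
    ci=pickle.load(open(f"pics/{n}.pkl","rb"));d=np.load(f"pics/{n}d.npy")
    vv,uu=np.mgrid[0:400,0:640];X=cloud(np.c_[uu.ravel(),vv.ravel()],d.ravel(),ci)-tcp
    m=(d.ravel()>.05)&(abs(X[:,0])<.03)&(abs(X[:,1])<.07)&(X[:,2]<.12)&(X[:,2]>-.03)
    Q=X[m]*1000
    print(n,m.sum())
    for lo in range(-66,66,6):
        q=Q[(Q[:,1]>=lo)&(Q[:,1]<lo+6)]
        if len(q)>15:print(lo,len(q),"zmin",np.percentile(q[:,2],[1,5]).round(1),"x",np.median(q[:,0]).round(1))
h.HUE["orange"]=((8,150,80),(22,255,255))
for n in("w2","w3"):
    ci=pickle.load(open(f"pics/{n}.pkl","rb"));p=np.load(f"pics/{n}.npy")
    for c in("orange","yellow"):print(n,c,[q for q in rects(p,ci,c,1000)])
E
```

```text
w1 6376
-60 116 zmin [64.9 68.5] x 8.1
-54 1833 zmin [40.6 48.4] x 7.5
-48 1045 zmin [38.2 40.4] x 1.7
42 2647 zmin [38.9 43.6] x 7.9
48 692 zmin [39.  45.1] x 12.5
54 42 zmin [74.1 75. ] x 12.8
w3 1879
-12 282 zmin [37.9 39.5] x 10.2
-6 726 zmin [38.1 41.9] x 8.7
0 757 zmin [38.2 42. ] x 9.1
6 70 zmin [38.2 39.8] x 10.9
w2 orange [(array([487.,  71.]), 593.7, -265.8, 87.9, 58.9, 20.8)]
w2 yellow [(array([138.,  62.]), 632.3, 261.5, 89.2, 59.5, 4.7)]
w3 orange [(array([541.,  74.]), 594.1, -265.5, 88.5, 59.5, 20.7)]
w3 yellow [(array([86., 61.]), 632.3, 261.5, 89.5, 59.7, 4.7)]
```

{"api": "play_rows", "payload": {"commands": "0 0 0.5 0 0 0; 0 0 0.9 0 0 0; 0 0 0.9 0 0 0; 0.3 -0.9 0.4 0 0 0.27; 0.3 -0.9 0 0 0 0.27; 0.3 -0.9 0 0 0 0.27; 0.3 -0.9 0 0 0 0.27; 0.3 -0.9 0 0 0 0.27; 0.3 -0.9 0 0 0 0.27; 0.3 -0.9 0 0 0 0.27; 0.3 -0.9 0 0 0 0.27; 0.4 -0.9 0 0 0 0.27; 0.4 -0.8 0 0 0 0.27; 0 0 0 0 0 0; 0 0 0 0 0 0", "grip": 80}}

```text
time_s: 13.3
tcp_pos: [0.5849, -0.2689, 0.1049]
ee_rot: [[0.936, 0.353, -0.001], [0.353, -0.936, 0.001], [-0.001, -0.001, -1.0]]
wrist_force: [-0.2, 0.6, 0.6]
gripper_width: 0.916
gripper_force: 0.0
```

```bash
sed -i 's/(10,200,120)/(8,150,80)/' h.py; python3 wr.py w7
```

```text
t 13.3 tcp [ 0.5849 -0.2689  0.1049] j [-10.3  27.4  -2.9  -0.  -59.8 121. ] xyaw 20.66
cam pos [ 0.662 -0.24   0.305] fwd [-0.282 -0.106 -0.953] 304.2755972089095
orange [317. 187.] 594.7 -266.5 89.3 58.8 20.7
```

{"api": "play_rows", "payload": {"commands": "0.01 -0.04 -0.9 0 0 0; 0 0 -0.9 0 0 0; 0 0 -0.9 0 0 0; 0 0 -0.9 0 0 0; 0 0 -0.6 0 0 0; 0 0 -0.42 0 0 0; 0 0 0 0 0 0; 0 0 0 0 0 0"}}

```text
time_s: 14.15
tcp_pos: [0.5863, -0.2696, -0.0319]
ee_rot: [[0.935, 0.355, 0.001], [0.355, -0.935, -0.0], [0.001, 0.001, -1.0]]
wrist_force: [0.2, 0.9, 0.5]
gripper_width: 0.917
gripper_force: 0.0
```

{"api": "play_rows", "payload": {"commands": "0 0 0 0 0 0; 0 0 0 0 0 0; 0 0 0 0 0 0; 0 0 0 0 0 0; 0 0 0 0 0 0; 0 0 0 0 0 0", "grip": 50}}

```text
time_s: 14.75
tcp_pos: [0.5861, -0.27, -0.032]
ee_rot: [[0.935, 0.354, 0.001], [0.354, -0.935, -0.0], [0.001, 0.001, -1.0]]
wrist_force: [-1.1, 0.5, 4.1]
gripper_width: 0.686
gripper_force: 30.0
```

{"api": "play_rows", "payload": {"commands": "0 0 0.5 0 0 0; -0.1 0 0.9 0 0 0; -0.2 0.2 0.9 0 0 0; -0.4 0.5 0.8 0 0 -0.3; -0.4 0.8 0.3 0 0 -0.3; -0.4 0.9 0 0 0 -0.3; -0.3 0.9 0 0 0 -0.3; 0 0.9 0 0 0 -0.3; 0 0.9 0 0 0 -0.3; 0 0.9 0 0 0 -0.3; 0 0.9 0 0 0 -0.3; 0 0.9 0 0 0 -0.3; 0 0.7 0 0 0 0; 0 0.33 0 0 0 0; 0 0 0 0 0 0; 0 0 0 0 0 0"}}

```text
time_s: 16.35
tcp_pos: [0.5316, -0.0054, 0.0693]
ee_rot: [[0.999, -0.043, -0.0], [-0.043, -0.999, -0.0], [-0.0, 0.0, -1.0]]
wrist_force: [-0.1, -0.3, -0.3]
gripper_width: 0.686
gripper_force: 30.0
```

```bash
cat >> h.py <<'E'
def tops(n,c,zlo,zhi):
    """top face of a plate held anywhere, by colour mask and measured depth"""
    import pickle
    ci=pickle.load(open(f"pics/{n}.pkl","rb"));p=np.load(f"pics/{n}.npy");d=np.load(f"pics/{n}d.npy")
    m=cv2.inRange(cv2.cvtColor(p,cv2.COLOR_BGR2HSV),*[np.array(v) for v in HUE[c]])>0
    v,u=np.nonzero(m&(d>0));X=cloud(np.c_[u,v],d[v,u],ci);X=X[(X[:,2]>zlo)&(X[:,2]<zhi)]*1000
    print(len(X),"z",np.percentile(X[:,2],[5,50,95]).round(1),"x",np.percentile(X[:,0],[0,100]).round(1),"y",np.percentile(X[:,1],[0,100]).round(1),cv2.minAreaRect(X[:,:2].astype(np.float32)))
    k=np.linalg.lstsq(np.c_[X[:,:2],np.ones(len(X))],X[:,2],rcond=None)[0];print("tilt deg",np.degrees(k[:2]).round(2))
E
python3 wr.py w8; python3 -c "
from h import *
tops('w8','orange',.08,.2)"; python3 bed.py w8
```

```text
t 16.35 tcp [ 0.5316 -0.0054  0.0693] j [ 16.9  19.7 -21.6   0.  -48.7  70.6] xyaw -2.46
cam pos [ 0.614 -0.009  0.269] fwd [-0.3    0.012 -0.954] 304.2755972089095
yellow [ 19. 108.] 632.9 255.0 92.4 53.8 -0.7
green [ 84. 249.] 492.8 221.1 58.4 52.1 70.8
blue [566. 239.] 481.9 -242.2 83.2 59.0 20.9
orange [317. 223.] 515.3 -5.6 110.7 101.1 -2.4
14840 z [123.6 124.9 125.9] x [495.1 586.3] y [-37.5  26.5] ((540.866455078125, -4.921512603759766), (62.82731628417969, 89.159912109375), 87.62540435791016)
tilt deg [-0.78 -0.04]
bed 20 40 657 [27.34 28.14 29.07]
rear rim 710 63.691070474849255
front rim 0 0
side rims 138 63.51703173788945
table 5410 -0.3627573343367163
```

View pics/w8.png

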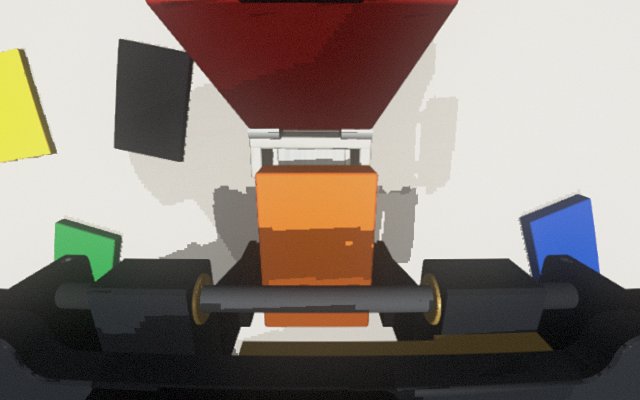

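The picture shows the orange plate held over the press (256..378, 170..325) with the well's rear end at (310,155). It needs +0.6 mm in x and +2.5 mm in y.

{"api": "play_rows", "payload": {"commands": "0.02 0.08 -0.2 0 0 0; 0 0 -0.4 0 0 0; 0 0 0 0 0 0; 0 0 -0.4 0 0 0; 0 0 -0.4 0 0 0; 0 0 -0.4 0 0 0; 0 0 -0.3 0 0 0; 0 0 0 0 0 0"}}

```text
time_s: 17.2
tcp_pos: [0.531, -0.0029, 0.0043]
ee_rot: [[0.999, -0.043, -0.004], [-0.043, -0.999, -0.001], [-0.004, 0.001, -1.0]]
wrist_force: [0.8, 0.2, -0.2]
gripper_width: 0.689
gripper_force: 30.0
```

{"api": "play_rows", "payload": {"commands": "0 0 -0.1 0 0 0; 0 0 -0.07 0 0 0; 0 0 -0.05 0 0 0; 0 0 0 0 0 0"}}

```text
time_s: 17.6
tcp_pos: [0.5324, -0.0026, -0.0003]
ee_rot: [[0.999, -0.043, 0.0], [-0.043, -0.999, 0.0], [0.0, -0.0, -1.0]]
wrist_force: [-1.1, 0.6, -1.4]
gripper_width: 0.688
gripper_force: 30.0
```

{"api": "play_rows", "payload": {"commands": "0 0 -0.06 0 0 0; 0 0 -0.03 0 0 0; 0 0 0 0 0 0"}}

```text
time_s: 17.9
tcp_pos: [0.5323, -0.0026, -0.0031]
ee_rot: [[0.999, -0.043, -0.0], [-0.043, -0.999, -0.0], [-0.0, 0.0, -1.0]]
wrist_force: [1.5, 0.9, -0.9]
gripper_width: 0.688
gripper_force: 30.0
```

{"api": "play_rows", "payload": {"commands": "0 0 -0.03 0 0 0; 0 0 0 0 0 0"}}

```text
time_s: 18.1
tcp_pos: [0.5325, -0.0026, -0.0037]
ee_rot: [[0.999, -0.043, 0.0], [-0.043, -0.999, -0.0], [0.0, 0.0, -1.0]]
wrist_force: [-0.4, 1.1, 0.7]
gripper_width: 0.692
gripper_force: 30.0
```

{"api": "play_rows", "payload": {"commands": "0 0 0 0 0 0; 0 0 0 0 0 0; 0 0 0 0 0 0; 0 0 0.3 0 0 0; 0 0 0.8 0 0 0; 0 0 0.9 0 0 0; 0 0 0.9 0 0 0; -0.5 0 0.9 0 0 0; -0.5 0 0.3 0 0 0; 0 0 0 0 0 0; 0 0 0 0 0 0", "grip": 80}}

```text
time_s: 19.2
tcp_pos: [0.5025, -0.0025, 0.1196]
ee_rot: [[0.999, -0.043, 0.001], [-0.043, -0.999, 0.0], [0.001, -0.0, -1.0]]
wrist_force: [0.4, 0.6, -0.5]
gripper_width: 0.915
gripper_force: 0.0
```

```bash
python3 wr.py w9; python3 -c "
from h import *
tops('w9','orange',.035,.08)"; python3 bed.py w9
```

```text
t 19.2 tcp [ 0.5025 -0.0025  0.1196] j [ 18.3  13.6 -22.    0.  -54.3  69.3] xyaw -2.44
cam pos [ 0.584 -0.007  0.32 ] fwd [-0.299  0.012 -0.954] 304.2755972089095
yellow [47. 76.] 632.5 261.3 89.0 60.3 4.7
green [109. 221.] 475.9 227.4 88.2 58.5 -19.4
blue [539. 204.] 479.3 -243.2 87.7 58.5 20.9
orange [315. 159.] 536.6 -3.3 98.1 65.7 -2.5
6669 z [50.9 52.  53.2] x [493.1 586.7] y [-36.8  27.7] ((539.4315185546875, -4.350975036621094), (61.25450134277344, 92.04715728759766), 87.58091735839844)
tilt deg [ 0.14 -0.01]
bed -40 -20 1020 [51.05 51.88 52.78]
bed -20 0 1104 [51.3  52.15 53.  ]
bed 0 20 1160 [51.25 52.13 53.01]
bed 20 40 1232 [51.13 52.03 52.94]
rear rim 508 63.5787379340034
front rim 239 63.553764300509854
side rims 222 63.34568450495706
table 4320 -0.33345607385709686
```

Orange is seated flat, top at 52.0 against bed 28.0. Now the yellow plate.

{"api": "play_rows", "payload": {"commands": "0 0.9 0 0 0 0; 0 0.9 0 0 0 0; 0 0.9 0 0 0 0; 0 0.9 0 0 0 0; 0 0.9 0 0 0 0; 0.8 0.85 0 0 0 0.166; 0.8 0.85 -0.3 0 0 0.166; 0.8 0.85 -0.5 0 0 0.166; 0.8 0.85 -0.5 0 0 0.166; 0.8 0.85 -0.3 0 0 0.166; 0 0 0 0 0 0; 0 0 0 0 0 0"}}

```text
time_s: 20.45
tcp_pos: [0.622, 0.2597, 0.0685]
ee_rot: [[0.997, 0.082, -0.003], [0.082, -0.997, -0.002], [-0.003, 0.002, -1.0]]
wrist_force: [0.3, -0.1, -0.2]
gripper_width: 0.92
gripper_force: 0.0
```

```bash
python3 wr.py w10
```

```text
t 20.45 tcp [0.622  0.2597 0.0685] j [ 36.4  32.1  -0.3  -0.  -57.8  58.3] xyaw 4.68
cam pos [0.705 0.267 0.268] fwd [-0.302 -0.028 -0.953] 304.2755972089095
yellow [312. 198.] 633.9 263.1 88.8 59.0 4.7
green [339. 327.] 495.4 224.5 75.3 35.2 -85.7
```

{"api": "play_rows", "payload": {"commands": "0.02 0.04 -0.9 0 0 0; 0 0 -0.9 0 0 0; 0 0 -0.8 0 0 0; 0 0 -0.5 0 0 0; 0 0 -0.3 0 0 0; 0 0 -0.1 0 0 0; 0 0 0 0 0 0; 0 0 0 0 0 0"}}

```text
time_s: 21.3
tcp_pos: [0.6238, 0.2616, -0.0327]
ee_rot: [[0.997, 0.082, 0.002], [0.082, -0.997, 0.001], [0.002, -0.001, -1.0]]
wrist_force: [-0.3, 0.8, 0.6]
gripper_width: 0.919
gripper_force: 0.0
```

{"api": "play_rows", "payload": {"commands": "0 0 0 0 0 0; 0 0 0 0 0 0; 0 0 0 0 0 0; 0 0 0 0 0 0; 0 0 0 0 0 0; 0 0 0 0 0 0", "grip": 50}}

```text
time_s: 21.9
tcp_pos: [0.6231, 0.2613, -0.0336]
ee_rot: [[0.997, 0.082, 0.0], [0.082, -0.997, 0.0], [0.0, -0.0, -1.0]]
wrist_force: [-0.6, 0.9, 2.0]
gripper_width: 0.679
gripper_force: 30.0
```

{"api": "play_rows", "payload": {"commands": "0 0 0.3 0 0 0; 0 0 0.8 0 0 0; -0.3 0 0.9 0 0 0; -0.6 -0.4 0.9 0 0 -0.1; -0.7 -0.8 0.7 0 0 -0.1; -0.7 -0.9 0 0 0 -0.1; -0.7 -0.9 0 0 0 -0.1; -0.05 -0.9 0 0 0 -0.1; 0 -0.9 0 0 0 -0.1; 0 -0.9 0 0 0 -0.1; 0 -0.9 0 0 0 -0.1; 0 -0.9 0 0 0 -0.03; 0 -0.8 0 0 0 0; 0 -0.48 0 0 0 0; 0 0 0 0 0 0; 0 0 0 0 0 0"}}

```text
time_s: 23.5
tcp_pos: [0.5316, -0.0022, 0.0742]
ee_rot: [[0.999, -0.043, 0.0], [-0.043, -0.999, 0.0], [0.0, -0.0, -1.0]]
wrist_force: [0.0, -0.1, -1.3]
gripper_width: 0.684
gripper_force: 30.0
```

```bash
python3 wr.py w11; python3 -c "
from h import *
tops('w11','yellow',.08,.2)"; python3 bed.py w11
```

```text
t 23.5 tcp [ 0.5316 -0.0022  0.0742] j [ 17.3  19.3 -21.3  -0.  -49.3  70.3] xyaw -2.48
cam pos [ 0.614 -0.006  0.274] fwd [-0.3    0.012 -0.954] 304.2755972089095
yellow [315. 229.] 508.4 -1.6 122.8 99.4 -2.4
green [ 90. 248.] 490.4 222.1 58.4 57.2 70.5
blue [565. 238.] 480.5 -242.6 86.0 58.8 20.6
11664 z [114.3 115.4 116.4] x [513.9 587.7] y [-34.3  27.4] ((550.6783447265625, -3.6484718322753906), (59.825016021728516, 72.58792114257812), 88.1518783569336)
tilt deg [ 0.21 -0.1 ]
bed 20 40 354 [51.21 52.05 52.8 ]
rear rim 694 63.686730090580085
front rim 0 0
side rims 127 63.56915087545989
table 5267 -0.36610042548862465
```

{"api": "play_rows", "payload": {"commands": "0 0.02 -0.3 0 0 0; 0 0 -0.4 0 0 0; 0 0 -0.4 0 0 0; 0 0 -0.3 0 0 0; 0 0 -0.2 0 0 0; 0 0 -0.1 0 0 0; 0 0 0 0 0 0; 0 0 0 0 0 0"}}

```text
time_s: 24.35
tcp_pos: [0.5318, -0.0017, 0.0233]
ee_rot: [[0.999, -0.043, 0.001], [-0.043, -0.999, 0.0], [0.001, -0.0, -1.0]]
wrist_force: [0.1, -0.5, -0.5]
gripper_width: 0.682
gripper_force: 30.0
```

{"api": "play_rows", "payload": {"commands": "0 0 -0.06 0 0 0; 0 0 -0.05 0 0 0; 0 0 0 0 0 0"}}

```text
time_s: 24.65
tcp_pos: [0.5314, -0.0017, 0.0197]
ee_rot: [[0.999, -0.043, -0.0], [-0.043, -0.999, 0.0], [-0.0, -0.0, -1.0]]
wrist_force: [-1.0, -0.1, -0.9]
gripper_width: 0.677
gripper_force: 30.0
```

{"api": "play_rows", "payload": {"commands": "0 0 -0.04 0 0 0; 0 0 0 0 0 0"}}

```text
time_s: 24.85
tcp_pos: [0.5316, -0.0017, 0.0187]
ee_rot: [[0.999, -0.043, 0.0], [-0.043, -0.999, 0.0], [0.0, -0.0, -1.0]]
wrist_force: [0.9, -0.4, 0.6]
gripper_width: 0.679
gripper_force: 30.0
```

{"api": "play_rows", "payload": {"commands": "0 0 0 0 0 0; 0 0 0 0 0 0; 0 0 0 0 0 0; 0 0 0.3 0 0 0; 0 0 0.8 0 0 0; -0.5 0 0.9 0 0 0; -0.5 0 0.9 0 0 0; 0 0 0.5 0 0 0; 0 0 0 0 0 0; 0 0 0 0 0 0", "grip": 80}}

```text
time_s: 25.85
tcp_pos: [0.5014, -0.0016, 0.1207]
ee_rot: [[0.999, -0.043, 0.001], [-0.043, -0.999, 0.001], [0.001, -0.001, -1.0]]
wrist_force: [-1.8, -0.1, -0.7]
gripper_width: 0.922
gripper_force: 0.0
```

```bash
python3 wr.py w12; python3 -c "
from h import *
tops('w12','yellow',.035,.08)"; python3 bed.py w12; python3 -c "
import cv2;p=cv2.imread('pics/w12.png');cv2.imwrite('pics/w12c.png',cv2.resize(p[0:280,190:440],None,fx=2,fy=2))"
```

```text
t 25.85 tcp [ 0.5014 -0.0016  0.1207] j [ 18.4  13.5 -22.   -0.  -54.5  69.2] xyaw -2.47
cam pos [ 0.583 -0.006  0.321] fwd [-0.299  0.013 -0.954] 304.2755972089095
yellow [314. 161.] 534.0 -2.1 106.5 71.7 -2.4
green [111. 220.] 475.6 227.3 88.4 58.8 -20.0
blue [539. 202.] 479.3 -243.1 87.9 58.4 21.0
6902 z [58.8 60.  61.1] x [492.5 587.8] y [-33.8  27.8] ((540.12939453125, -2.766866683959961), (59.682586669921875, 93.57534790039062), 88.072998046875)
tilt deg [0.25 0.03]
bed -40 -20 1068 [59.02 59.87 60.79]
bed -20 0 1157 [59.24 60.08 60.95]
bed 0 20 1195 [59.11 60.01 60.9 ]
bed 20 40 1310 [59.1  59.98 60.91]
rear rim 456 63.49632079017542
front rim 254 63.38199730286503
side rims 214 63.35517029083712
table 4275 -0.3250028930167348
```

View pics/w12c.png

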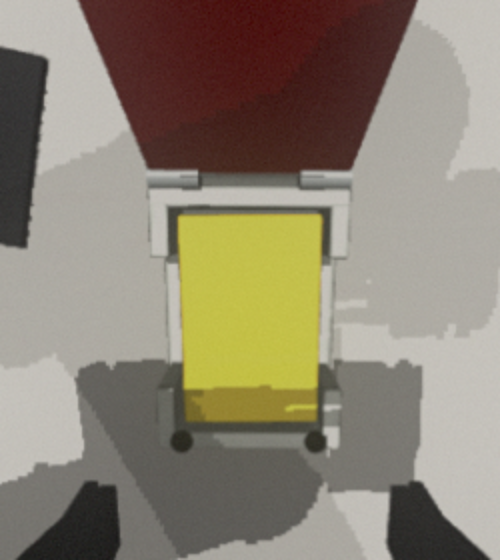

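The yellow plate lies flat inside the rim at crop (180..322, 212..422), top at 60.0 against rim 63.5. Now I go over and behind the lid with shut fingers.

{"api": "play_rows", "payload": {"commands": "0 0 0.9 0 0 0; 0 0 0.9 0 0 0; 0.2 0 0.7 0 0 0; 0.8 0 0 0 0 0; 0.9 -0.05 0 0 0 0; 0.9 -0.05 0 0 0 0; 0.9 -0.05 0 0 0 0; 0.9 -0.05 0 0 0 0; 0.9 0 0 0 0 0; 0.5 0 0 0 0 0; 0 0 0 0 0 0; 0 0 -0.4 0 0 0; 0 0 -0.7 0 0 0; 0 0 -0.7 0 0 0; 0 0 -0.5 0 0 0; 0 0 0 0 0 0; 0 0 0 0 0 0", "grip": 0}}

```text
time_s: 27.6
tcp_pos: [0.6808, -0.0078, 0.1263]
ee_rot: [[0.999, -0.042, -0.001], [-0.042, -0.999, -0.001], [-0.001, 0.001, -1.0]]
wrist_force: [0.3, -0.2, 0.4]
gripper_width: 0.006
gripper_force: 0.0
```

{"api": "play_rows", "payload": {"commands": "-0.3 0.01 0 0 0 0; -0.2 0 0 0 0 0; -0.15 0 0 0 0 0; -0.15 0 0 0 0 0; -0.15 0.01 0 0 0 0; -0.15 0 0 0 0 0; -0.15 0 0.01 0 0 0; -0.15 0.01 0.01 0 0 0; -0.15 0 0.01 0 0 0; -0.15 0.01 0.01 0 0 0; -0.15 0 0.01 0 0 0; -0.15 0.01 0.01 0 0 0; -0.15 0 0 0 0 0; 0 0 0 0 0 0"}}

```text
time_s: 29.0
tcp_pos: [0.6161, -0.0061, 0.1284]
ee_rot: [[0.999, -0.043, -0.001], [-0.043, -0.999, 0.0], [-0.001, -0.0, -1.0]]
wrist_force: [-0.7, 0.3, 0.2]
gripper_width: 0.004
gripper_force: 0.1
```

{"api": "play_rows", "payload": {"commands": "-0.16 0.01 -0.01 0 0 0; -0.16 0 -0.01 0 0 0; -0.16 0.01 -0.01 0 0 0; -0.16 0 -0.02 0 0 0; -0.16 0.01 -0.02 0 0 0; -0.165 0.01 -0.04 0 0 0; -0.165 0 -0.05 0 0 0; -0.165 0.01 -0.06 0 0 0; -0.165 0 -0.06 0 0 0; -0.165 0.01 -0.07 0 0 0; 0 0 0 0 0 0"}}

```text
time_s: 30.1
tcp_pos: [0.5668, -0.0046, 0.1174]
ee_rot: [[0.999, -0.043, -0.002], [-0.043, -0.999, -0.0], [-0.002, 0.0, -1.0]]
wrist_force: [0.6, 0.5, -0.6]
gripper_width: 0.007
gripper_force: 0.0
```

```bash
cat > lid.py <<'E'
from h import *
from station import cams
for n in("top","side"):
    p,d=cams.capture(n);ci=cams.camera_info(n)
    h=cv2.cvtColor(p,cv2.COLOR_BGR2HSV);m=((h[...,0]<8)|(h[...,0]>172))&(h[...,1]>110)&(h[...,2]>40)&(d>0)
    v,u=np.nonzero(m);X=cloud(np.c_[u,v],d[v,u],ci)
    X=X[(abs(X[:,1]+.003)<.036)&(X[:,0]>.45)&(X[:,0]<.66)&(X[:,2]>.05)&(X[:,2]<.25)]
    if len(X)<20: print(n,len(X));continue
    c=X[:,[0,2]].mean(0);w=np.linalg.svd(X[:,[0,2]]-c,full_matrices=False)[2][0]
    w=w if w[1]>0 else -w
    print(n,len(X),"lid plane angle",np.degrees(np.arctan2(w[1],-w[0])).round(1),"x",X[:,0].min().round(4),X[:,0].max().round(4),"z",X[:,2].min().round(4),X[:,2].max().round(4))
E
python3 lid.py
```

```text
top 0
side 181 lid plane angle 58.8 x 0.5383 0.6067 z 0.0691 0.1773
```

{"api": "play_rows", "payload": {"commands": "-0.15 0.01 -0.07 0 0 0; -0.15 0 -0.08 0 0 0; -0.145 0.01 -0.09 0 0 0; -0.14 0 -0.1 0 0 0; -0.135 0.01 -0.11 0 0 0; -0.13 0 -0.12 0 0 0; -0.12 0.01 -0.125 0 0 0; -0.115 0 -0.13 0 0 0; -0.11 0.01 -0.135 0 0 0; -0.1 0 -0.14 0 0 0; -0.085 0 -0.13 0 0 0; -0.075 0.01 -0.13 0 0 0; -0.07 0 -0.13 0 0 0; -0.06 0 -0.13 0 0 0; -0.055 0 -0.13 0 0 0; -0.045 0 -0.13 0 0 0; 0 0 0 0 0 0"}}

```text
time_s: 31.9
tcp_pos: [0.5168, -0.0028, 0.0607]
ee_rot: [[0.999, -0.043, -0.002], [-0.043, -0.999, -0.0], [-0.002, 0.0, -1.0]]
wrist_force: [0.7, -0.1, 0.4]
gripper_width: 0.006
gripper_force: 0.0
```

```bash
python3 lid.py
```

```text
top 32 lid plane angle 39.6 x 0.5842 0.601 z 0.0647 0.081
side 407 lid plane angle 14.7 x 0.4798 0.6043 z 0.0656 0.1115
```

{"api": "play_rows", "payload": {"commands": "-0.03 0 -0.08 0 0 0; -0.03 0 -0.08 0 0 0; -0.03 0 -0.08 0 0 0; -0.02 0 -0.08 0 0 0; -0.02 0 -0.07 0 0 0; -0.02 0 -0.07 0 0 0; -0.01 0 -0.07 0 0 0; -0.01 0 -0.06 0 0 0; 0 0 -0.06 0 0 0; 0 0 -0.06 0 0 0; 0 0 -0.04 0 0 0; 0 0 -0.03 0 0 0; 0 0 0 0 0 0"}}

```text
time_s: 33.3
tcp_pos: [0.5125, -0.0026, 0.0379]
ee_rot: [[0.999, -0.043, -0.0], [-0.043, -0.999, -0.0], [-0.0, 0.0, -1.0]]
wrist_force: [0.7, -0.2, -0.4]
gripper_width: 0.005
gripper_force: 0.0
```

{"api": "play_rows", "payload": {"commands": "0 0 -0.03 0 0 0; 0 0 -0.03 0 0 0; 0 0 0 0 0 0"}}

```text
time_s: 33.6
tcp_pos: [0.5126, -0.0026, 0.0361]
ee_rot: [[0.999, -0.043, 0.0], [-0.043, -0.999, 0.0], [0.0, -0.0, -1.0]]
wrist_force: [-0.5, 0.6, 0.6]
gripper_width: 0.001
gripper_force: 0.0
```

{"api": "play_rows", "payload": {"commands": "0 0 -0.03 0 0 0; 0 0 -0.02 0 0 0; 0 0 0 0 0 0"}}

```text
time_s: 33.9
tcp_pos: [0.5127, -0.0026, 0.0353]
ee_rot: [[0.999, -0.042, 0.0], [-0.042, -0.999, -0.0], [0.0, 0.0, -1.0]]
wrist_force: [-1.1, 0.4, 4.4]
gripper_width: 0.007
gripper_force: 2.3
```

{"api": "play_rows", "payload": {"commands": "0 0 -0.03 0 0 0; 0 0 0 0 0 0"}}

```text
time_s: 34.1
tcp_pos: [0.5127, -0.0026, 0.0352]
ee_rot: [[0.999, -0.042, 0.0], [-0.042, -0.999, -0.0], [0.0, 0.0, -1.0]]
wrist_force: [-3.4, -0.7, 9.8]
gripper_width: 0.007
gripper_force: 5.1
```

```bash
python3 lid.py
```

```text
top 99 lid plane angle 14.9 x 0.5739 0.5975 z 0.0634 0.0788
side 408 lid plane angle 179.7 x 0.4745 0.6016 z 0.0666 0.0826
```

The lid is shut against its bumpers, at the predicted height and with firm resistance. I back off and verify.

{"api": "play_rows", "payload": {"commands": "0 0 0.3 0 0 0; 0 0 0.9 0 0 0; 0 0 0.9 0 0 0; -0.7 0 0.9 0 0 0; -0.7 0 0.9 0 0 0; -0.7 0 0.3 0 0 0; 0 0 0 0 0 0; 0 0 0 0 0 0"}}

```text
time_s: 35.0
tcp_pos: [0.4498, -0.0025, 0.1602]
ee_rot: [[0.999, -0.043, 0.001], [-0.043, -0.999, 0.001], [0.001, -0.001, -1.0]]
wrist_force: [-0.4, 0.1, -0.4]
gripper_width: 0.009
gripper_force: 0.0
```

```bash
python3 lid.py; python3 wr.py w13
```

```text
top 641 lid plane angle 1.0 x 0.498 0.5975 z 0.0631 0.0841
side 530 lid plane angle 0.1 x 0.4738 0.6008 z 0.0685 0.0804
t 35.1 tcp [ 0.4499 -0.0026  0.1593] j [ 20.5   6.1 -25.1  -0.  -58.9  67.1] xyaw -2.46
cam pos [ 0.532 -0.007  0.359] fwd [-0.301  0.012 -0.954] 304.2755972089095
green [120. 169.] 475.8 227.4 87.8 58.1 -19.6
blue [523. 150.] 479.2 -243.5 87.9 57.8 21.0
```

View pics/w13.png

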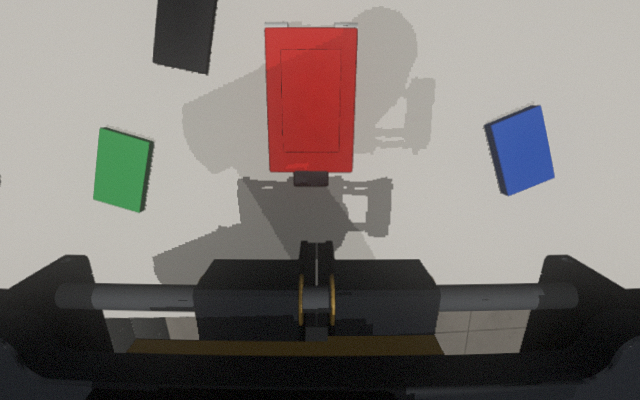

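The lid is shut at (265..357, 28..186). The spare plates, green at (123,170) and blue at (520,150), have not moved, and the robot is clear.

```bash
python3 -c "
from station import r
print(r.finish_job())"
```

```text
the job is handed in; nothing more can be done
None
```

Job handed in at about 35 s: bed pushed onto its stop (well 35.6 mm deep), orange 24 + yellow 8 laid flat (32 mm), lid lowered gently shut, and green and blue left on the worktable; I kept clear of the tin, bottle, spoon and turner but did not measure them again at the end.

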